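# Stand the paint bottles in their anti-tip holders

### The job

Get the table ready for marbling: stand each of the four closed bottles in the wooden anti-tip holder whose recess fits its base snugly, one bottle to each holder, upright and fully down on the recess floor. Set each bottle down into its holder rather than dropping it in, knock none over, and leave the steel mixing cup where it is.

Things in the scene. Friction and masses are not known exactly. Their poses are not given: they have to be found in the camera images.
- jar: Squat round white plastic paint jar with a wide black screw cap, closed and rigid: body 60 mm diameter, 39 mm high; cap 58 mm diameter, from 39 to 56 mm. About 0.16 kg. Stands free on the table. Origin: centre of the underside; z up along its axis.
- tall_bottle: Tall round white plastic bottle with a small black cap: straight body 44 mm diameter up to 72 mm, shoulder to 81 mm, cap 26 mm diameter up to 98 mm. About 0.13 kg. Stands free. Origin: centre of the underside; z up along its axis.
- slim_bottle: Slim round white plastic dropper bottle with a pointed black cap: straight body 28 mm diameter up to 52 mm, shoulder to 57 mm, cap 17 mm diameter tapering to a tip at 80 mm. About 0.045 kg. Stands free. Origin: centre of the underside; z up along its axis.
- square_bottle: Square white plastic ink bottle with a round black cap: body 46 x 46 mm with rounded edges, up to 44 mm, neck to 48 mm, cap 31 mm diameter up to 63 mm. About 0.12 kg. Stands free. Origin: centre of the underside; z up along its axis. x and y square to its side faces.
- holder_jar: Beech block 106 x 106 mm, 24 mm high, with a round blind recess 69 mm in diameter, 14 mm deep and lined with thin grey felt, so its floor is 10 mm above the table. Fixed in place for the job (non-slip feet). Origin: centre of its underside, on the table, straight below the centre of the recess; z up, x and y along the block's sides.
- holder_tall: Beech block 90 x 90 mm, 24 mm high, with a round blind recess 53 mm in diameter, 14 mm deep and lined with thin grey felt, floor 10 mm above the table. Fixed in place for the job (non-slip feet). Origin: centre of its underside, on the table, straight below the centre of the recess; z up, x and y along the block's sides.
- holder_slim: Beech block 74 x 74 mm, 24 mm high, with a round blind recess 37 mm in diameter, 14 mm deep and lined with thin grey felt, floor 10 mm above the table. Fixed in place for the job (non-slip feet). Origin: centre of its underside, on the table, straight below the centre of the recess; z up, x and y along the block's sides.
- holder_square: Beech block 90 x 90 mm, 24 mm high, with a square blind recess 55 x 55 mm, its sides parallel to the block's, 14 mm deep and lined with thin grey felt, floor 10 mm above the table. Fixed in place for the job (non-slip feet). Origin: centre of its underside, on the table, straight below the centre of the recess; z up, x and y along the block's sides.
- mixing_cup: Bystander: empty open steel cup, rim 74 mm diameter, 70 mm high, standing loose among the bottles and holders; leave it alone. Origin: centre of its underside.
Things that resemble listed ones, but are neither listed nor needed, are in the scene too. Leave any green look-alike of the jar alone.

How it is judged:
By the outcome, as a careful person would: the job done as asked, in the order asked, and still so for the second after the job is handed in, with the robot touching nothing.
It also fails if it takes over 102 s, if anything falls off the work surface, if the arm or the gripper's body presses on something with over 40 N, if the wrist force passes 120 N, or if a joint passes its speed limit or range.

### The arm

A 6-joint arm with a two-finger parallel gripper is mounted at the origin on the work surface. World frame = base frame: x ahead of the robot, y to its left, z up, the work surface at z = 0. Lengths are in m, angles in degrees, forces in N, time in s.
With the tool pointing down it reaches from about 0.4 to 0.825 m from the base axis. Payload 7 kg.
Tool frame: the origin (TCP) lies at the very end of the fingers, on their centre line; the grasp point (between the pads) lies hold_point_z behind it (hold_point_z is the distance from the TCP to the grasp point, in m); z points along the fingers, y is the line along which they close (so a half turn about z gives the same grasp; the last joint's range is limited). The gripper opens to 88 mm and grips with 3 to 60 N. Pads are 19 mm wide; open, the fingers measure 130 mm over their backs; the gripper's body (78 mm by 193 mm) begins 47 mm behind the grasp point.
Start: joints at [-52.706, 20.546, 0.682, 0, -70.136, -16.507], TCP at [0.24, -0.631, 0.227] pointing down, gripper open.
Joint ranges: [-176.03, 176.03], [-82.01, 121.73], [-58.28, 71.71], [-173.87, 95.51], [-174.79, -0.11], [-173.66, 173.66]. Speed limits (degrees/s): [136.94, 136.94, 172.46, 180, 180, 180].

### API

Orientations are given as [roll, pitch, yaw] about the fixed x, y, z axes, in that order (R = Rz(yaw) Ry(pitch) Rx(roll)).
In Python, from plant import get_obs, snapshot, close_job, hold_point_z gives the robot as it stands.
- The arm moves only by the tool play_rows, never from a script. Its argument "commands" is a list that holds one entry, the list of rows, each a list of 7 numbers: the shift along the tool's x, y, z in cm, then the turn, a rotation vector about the tool's x, y, z in degrees, then the opening, from 0 (shut) to 1 (fully open). In form: [[[x, y, z, ax, ay, az, fingers], ...]]. A call has 1 to 20 rows; each row is the pose to reach, as a shift and turn from the pose commanded when the call began, along the tool's axes at that moment; what a row does not reach only later rows make up. A row lasts 1/12 s, in which the tool goes at most 41.7 mm and 7.16 degrees, less where a joint would pass 70% of its speed; a pose out of reach is approached as far as the arm can. A call with a gripper value outside its range is refused whole. The fingers move at their own pace and stop on an object; the grip force is fixed at half the most. Time passes only in rows, so rows that repeat a pose let the fingers close. It gives the time, the measured TCP pose, the force, the opening and the grip force at its end, in the units of the state.
- get_obs(): the state, without advancing time (a new reading comes with each control period).
- snapshot(name): name is "scene" or "top" or "wrist"; returns a dict with "frame" (384x512x3 uint8, red, green, blue), "camera_matrix" (3x3 intrinsics, pixels), "origin" and "attitude" of the camera in the world. Camera axes: x right, y down, z forward; pixel columns grow to the right and rows downward; lengths in m; the calibration is good to about 2 mm. A picture is of the moment at which its call begins. There is no depth.
- close_job(): hands the job in; it is judged then, once.
The state is a dict: "clock": time; "joint_pos": joint angles; "qvel": joint speeds; "tau": joint torques, N m; "tool_pos": TCP position; "orientation": TCP orientation; "force": force on the tool from outside, world axes, zero at the start; "moment": the same for the moment, N m; "opening": finger opening in m; "gripper_force": force on a finger pad.
Only numpy, scipy, OpenCV 4.12 (cv2) and the standard library are available. Lean on these libraries where they do the work, as an engineer would, in place of code of your own. Each camera call takes 0.05 s, during which the arm holds its last target. There are 200 camera calls.

## Working session

There is one attempt and no reset: what is moved stays moved. The work goes in short steps, Python scripts to look and compute and a tool call to move; the robot and the scene stay as the last step left them, time stands still between calls to the robot, and variables do not carry over. Pictures are saved under pics/ and viewed, at most 14 in all, crops included, and the job is handed in when it is done.

Besides the shell and the picture viewer there is one more tool, called after ">>>" as name([rows], argument=value, ...), one row to a line, values as JSON. play_rows: Moves the arm, as the interface text tells. Its arguments: {"type":"object","properties":{"commands":{"type":"array","items":{"type":"array","items":{"type":"array","items":{"type":"number"}}}}},"required":["commands"]}

```bash
mkdir -p pics; ls; python3 - <<'E'
from plant import get_obs,snapshot,hold_point_z
import cv2,numpy as np
print(hold_point_z); o=get_obs(); print({k:np.round(v,3).tolist() for k,v in o.items()})
for n in("scene","top","wrist"):
    s=snapshot(n); cv2.imwrite(f"pics/{n}0.png",s["frame"][:,:,::-1]); np.savez(f"pics/{n}0.npz",**s)
    print(n,np.round(s["camera_matrix"],1).tolist(),np.round(s["origin"],3),np.round(s["attitude"],3).tolist())
E
```

```text
pics
0.0188
{'clock': 0.0, 'joint_pos': [-52.706, 20.59, 0.636, -0.02, -70.135, -16.508], 'qvel': [0.117, -0.01, 0.086, 0.025, -0.058, -0.1], 'tau': [0.0, -58.272, 29.305, 6.997, 0.007, -0.0], 'tool_pos': [0.239, -0.631, 0.226], 'orientation': [179.91, -0.007, -159.22], 'force': [0.459, 0.09, -0.543], 'moment': [-0.021, -0.023, 0.011], 'gripper_force': 0.0, 'opening': 0.088}
scene [[466.1, 0.0, 259.1], [0.0, 466.1, 192.9], [0.0, 0.0, 1.0]] [ 0.997 -0.84   0.818] [-127.706, -1.32, 29.472]
top [[348.1, 0.0, 258.7], [0.0, 348.1, 195.4], [0.0, 0.0, 1.0]] [0.319 0.015 0.89 ] [-166.957, -0.116, -82.131]
wrist [[345.3, 0.0, 253.4], [0.0, 345.3, 189.4], [0.0, 0.0, 1.0]] [ 0.173 -0.655  0.383] [164.962, -0.125, 110.77]
```

```bash
python3 - <<'E'
import cv2
for n in("scene","top"):
    cv2.imwrite(f"pics/{n}0b.png",cv2.resize(cv2.imread(f"pics/{n}0.png"),(800,600),interpolation=cv2.INTER_CUBIC))
E
```

```text
(no output)
```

View pics/scene0b.png

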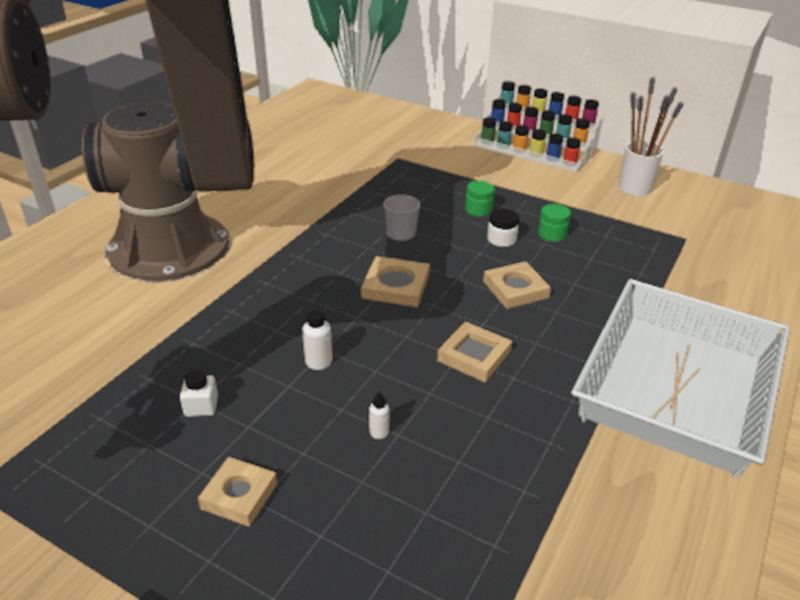

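View pics/top0b.png

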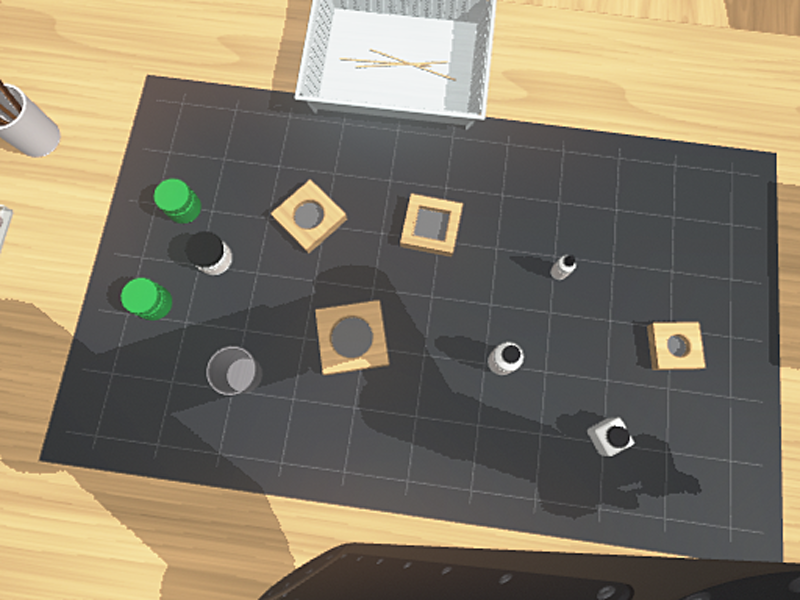

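The scene view shows the jar at (503,228), the tall bottle at (317,342), the slim bottle at (379,417), the square bottle at (199,394) and the cup at (402,217). The top view shows the holders: jar (352,337), tall (310,215), square recess (432,223), slim (677,345).

Three things could be the jar. In the scene view there are green ones at (480,198) and (555,222), and a white one with a black cap at (503,228). The description says white with a black cap, so it's the middle one. I'll confirm that in a crop.

```bash
cat > h.py <<'E'
import numpy as np,cv2
from scipy.spatial.transform import Rotation as Rot
def load(n): return dict(np.load(f"pics/{n}.npz"))
def ray(s,uv):
    K=s["camera_matrix"]; R=Rot.from_euler("xyz",s["attitude"],degrees=True).as_matrix()
    d=R@np.linalg.solve(K,np.array([uv[0],uv[1],1.0])); return s["origin"],d/np.linalg.norm(d)
def plane(s,uv,z):
    o,d=ray(s,uv); return o+d*(z-o[2])/d[2]
def proj(s,p):
    R=Rot.from_euler("xyz",s["attitude"],degrees=True).as_matrix()
    q=s["camera_matrix"]@(R.T@(np.asarray(p)-s["origin"])); return q[:2]/q[2]
def tri(s1,u1,s2,u2):
    A=np.zeros((3,3));b=np.zeros(3);r=[ray(s1,u1),ray(s2,u2)]
    for o,d in r: M=np.eye(3)-np.outer(d,d);A+=M;b+=M@o
    p=np.linalg.solve(A,b)
    return p,[np.linalg.norm((np.eye(3)-np.outer(d,d))@(p-o)) for o,d in r][0]*2
def blobs(mask,mina=40):
    c,h=cv2.findContours(mask.astype(np.uint8),cv2.RETR_CCOMP,cv2.CHAIN_APPROX_NONE)
    return [(x,h[0][i][3]>=0) for i,x in enumerate(c) if cv2.contourArea(x)>mina]
def masks(f):
    hsv=cv2.cvtColor(f,cv2.COLOR_RGB2HSV).astype(int);H,S,V=hsv[...,0],hsv[...,1],hsv[...,2]
    wood=(S>60)&(V>90)&(H>5)&(H<30); white=(S<50)&(V>150); green=(H>45)&(H<80)&(S>120)
    return wood,white,green
def cen(c):
    m=cv2.moments(c); return np.array([m["m10"],m["m01"]])/m["m00"]
E
python3 - <<'E'
from h import *
P={"top0":[(150,76),(776,153),(782,560),(40,460)],"scene0":[(400,160),(685,238),(515,600),(140,600),(0,490),(0,470)]}
for n in P:
    s=load(n);poly=np.zeros((384,512),np.uint8);q=np.array(P[n])/1.5625;q=q.mean(0)+(q-q.mean(0))*.97
    cv2.fillPoly(poly,[q.astype(int)],1)
    for nm,m in zip(("wood","white","green"),masks(s["frame"])):
        for c,hole in blobs((m&(poly>0))):
            u=cen(c);print(n,nm,"hole" if hole else "",np.round(u,1),cv2.contourArea(c),np.round(plane(s,u,0.024)[:2],3))
t=load("top0");sc=load("scene0")
im=np.hstack([cv2.resize(load("scene0")["frame"][105:165,280:380],(400,240)),cv2.resize(load("top0")["frame"][105:210,70:170],(229,240))])
cv2.imwrite("pics/jar.png",im[:,:,::-1])
E
```

```text
top0 wood  [432.3 221. ] 986.0 [ 0.512 -0.401]
top0 wood hole [432.5 220.9] 144.0 [ 0.513 -0.401]
top0 wood  [224.7 215.6] 1752.0 [0.455 0.118]
top0 wood hole [224.9 215.5] 573.5 [0.455 0.117]
top0 wood  [275.7 143.6] 1161.5 [0.664 0.015]
top0 wood hole [275.6 143.3] 386.5 [0.664 0.015]
top0 wood  [197.6 137.8] 1189.5 [0.651 0.222]
top0 wood hole [197.3 137.6] 266.5 [0.652 0.223]
top0 white  [389.9 278.9] 149.0 [ 0.356 -0.303]
top0 white  [154. 239.] 246.5 [0.372 0.282]
top0 white  [325.  228.3] 256.0 [ 0.457 -0.135]
top0 white hole [326.5 226.4] 131.0 [ 0.462 -0.139]
top0 white  [141.  168.2] 119.0 [0.548 0.353]
top0 green  [ 93.3 191. ] 609.5 [0.471 0.461]
top0 green  [113.2 128.1] 555.5 [0.647 0.451]
scene0 wood  [151.5 314. ] 1389.5 [ 0.519 -0.41 ]
scene0 wood hole [152.  312.4] 136.0 [ 0.517 -0.406]
scene0 wood  [303.  224.4] 1107.5 [0.67  0.006]
scene0 wood hole [303.5 223. ] 213.0 [0.669 0.012]
scene0 wood  [330.3 181.7] 853.5 [0.658 0.215]
scene0 wood hole [330.3 180.5] 94.0 [0.656 0.221]
scene0 wood  [252.5 179.4] 1017.5 [0.461 0.108]
scene0 wood hole [253.1 178.1] 179.5 [0.459 0.115]
scene0 white  [241.4 269.5] 181.5 [ 0.615 -0.208]
scene0 white  [125.7 255.9] 303.5 [ 0.359 -0.31 ]
scene0 white  [201.4 220.9] 345.5 [ 0.439 -0.117]
scene0 white  [390.3 221.2] 1436.5 [0.86  0.135]
scene0 white hole [387.9 228. ] 337.0 [0.863 0.106]
scene0 white hole [402.1 197.9] 112.5 [0.859 0.249]
scene0 white  [320.  150.7] 149.5 [0.566 0.353]
scene0 green  [353.8 143.4] 311.5 [0.643 0.452]
scene0 green  [306.  128.9] 243.0 [0.47  0.455]
```

View pics/jar.png

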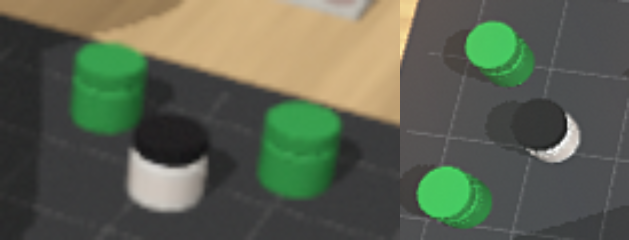

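The crop confirms it: the white, black-capped jar sits between the two green look-alikes. Next I triangulate all the pairs.

```bash
python3 - <<'E'
from h import *
t,s,w=load("top0"),load("scene0"),load("wrist0")
pairs={"h_slim":((432.5,220.9),(152,312.4)),"h_jar":((224.9,215.5),(253.1,178.1)),"h_sq":((275.6,143.3),(303.5,223)),"h_tall":((197.3,137.6),(330.3,180.5)),
"square":((389.9,278.9),(125.7,255.9)),"tall":((325,228.3),(201.4,220.9)),"jar":((139.5,166),(320,150.7)),"slim":((362,171),(241.4,269.5)),
"greenA":((93.3,191),(306,128.9)),"greenB":((113.2,128.1),(353.8,143.4)),"cup":((148,238),(257,139))}
for k,(a,b) in pairs.items():
    p,e=tri(t,a,s,b);print(k,np.round(p,3),"gap",round(e,4),"r",round(np.hypot(p[0],p[1]),3))
for n,uv in(("wrist cam slimholder proj",(0.512,-.4,.02)),("sq",(.35,-.3,.02))): print(n,proj(w,uv))
R=Rot.from_euler("xyz",[180,0,-159.22],degrees=True).as_matrix();print("cam off tool",R.T@(w["origin"]-np.array([.239,-.631,.226])))
# holder yaws in top
wood,_,_=masks(t["frame"])
for c,h in blobs(wood):
    u=cen(c)
    if 100<u[1]<300 and 500<cv2.contourArea(c)<3000:
        (x,y),wh,a=cv2.minAreaRect(np.array([[plane(t,q[0],.024)[:2]*1000] for q in c],np.float32)); print(np.round([x,y,*wh,a],1))
E
```

```text
h_slim [ 0.514 -0.403  0.019] gap 0.0005 r 0.654
h_jar [0.456 0.118 0.021] gap 0.0014 r 0.471
h_sq [0.666 0.016 0.02 ] gap 0.0011 r 0.667
h_tall [0.654 0.225 0.02 ] gap 0.002 r 0.692
square [ 0.355 -0.306  0.018] gap 0.0026 r 0.469
tall [ 0.453 -0.133  0.043] gap 0.0026 r 0.472
jar [0.559 0.365 0.014] gap 0.0066 r 0.667
slim [ 0.618 -0.214  0.031] gap 0.0013 r 0.654
greenA [0.47  0.46  0.023] gap 0.0044 r 0.658
greenB [0.645 0.448 0.028] gap 0.0025 r 0.785
cup [0.371 0.293 0.037] gap 0.002 r 0.473
wrist cam slimholder proj [342.24056413 415.13469777]
sq [470.47170414 340.22940593]
cam off tool [ 0.06979556  0.00079181 -0.15746106]
[ 512.9 -400.8   76.1   87.     7.9]
[455.6 118.1 109.2 108.   16.6]
[455.3 117.4  67.1  69.3  53.5]
[664.5  15.1  92.2  99.7  86. ]
[652.6 221.9 100.7  92.5  52.6]
```

```bash
cat >> h.py <<'E'
def to(p,yaw=None,obs=None):
    from plant import get_obs
    o=obs or get_obs(); R=Rot.from_euler("xyz",o["orientation"],degrees=True)
    d=R.inv().apply(np.asarray(p)-o["tool_pos"])*100
    T=Rot.from_euler("xyz",[180,0,o["orientation"][2] if yaw is None else yaw],degrees=True)
    r=(R.inv()*T).as_rotvec(degrees=True)
    print("row",np.round(d,2),np.round(r,2),"dist mm",round(np.linalg.norm(d)*10))
def snap(name,tag):
    from plant import snapshot
    s=snapshot(name);np.savez(f"pics/{tag}.npz",**s);cv2.imwrite(f"pics/{tag}.png",s["frame"][:,:,::-1]);return s
E
python3 -c "
from h import *
to((.57,-.30,.227),-159.2)"
```

```text
row [-42.65  19.19  -0.1 ] [ 0.07 -0.01 -0.02] dist mm 468
```

>>> play_rows([
  [[-42.6,19.2,0,0,0,0,1],[-42.6,19.2,0,0,0,0,1],[-42.6,19.2,0,0,0,0,1],[-42.6,19.2,0,0,0,0,1],[-42.6,19.2,0,0,0,0,1],[-42.6,19.2,0,0,0,0,1],[-42.6,19.2,0,0,0,0,1],[-42.6,19.2,0,0,0,0,1],[-42.6,19.2,0,0,0,0,1],[-42.6,19.2,0,0,0,0,1],[-42.6,19.2,0,0,0,0,1],[-42.6,19.2,0,0,0,0,1],[-42.6,19.2,0,0,0,0,1],[-42.6,19.2,0,0,0,0,1],[-42.6,19.2,0,0,0,0,1],[-42.6,19.2,0,0,0,0,1]],
])

```text
clock: 1.48
tool_pos: [0.5688, -0.3012, 0.2266]
orientation: [180.0, -0.0, -159.3]
force: [0.4, -1.1, 1.3]
opening: 0.0873
gripper_force: 0.0
```

```bash
python3 - <<'E'
from h import *
from plant import get_obs
o=get_obs();print(o["clock"],np.round(o["tool_pos"],4),np.round(o["orientation"],2))
s=snap("wrist","w1");cv2.imwrite("pics/w1b.png",cv2.resize(s["frame"],(768,576))[:,:,::-1])
for k,p in(("slim",(.618,-.214,0)),("hs",(.513,-.402,.024)),("tall",(.453,-.133,0)),("sq",(.355,-.306,0))):print(k,proj(s,p)*1.5)
E
```

```text
1.4833 [ 0.5688 -0.3012  0.2266] [ 1.7999e+02 -1.0000e-02 -1.5928e+02]
slim [459.85257376 337.72679993]
hs [265.966316   117.57402023]
tall [651.02363716 175.47428461]
sq [487.58975098 -64.0454413 ]
```

View pics/w1b.png

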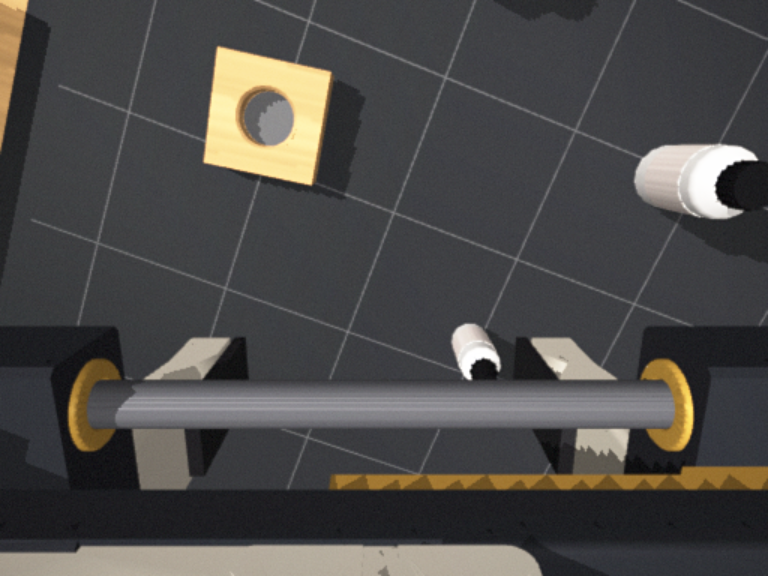

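The wrist view shows the slim holder's recess at (266,116), within 1 mm of the two-view estimate. The slim bottle's base is at (465,335) and the tall bottle's base at (645,180). I refine the base positions using silhouette bearing and near edge.

```bash
cat >> h.py <<'E'
def base(s,guess,r,h,thr=100):
    """vertical round body: bearing limits + nearest edge about the camera nadir, cast on z=0"""
    f=s["frame"];hsv=cv2.cvtColor(f,cv2.COLOR_RGB2HSV)
    m=((hsv[...,1]<60)&(hsv[...,2]>thr)).astype(np.uint8);m=cv2.morphologyEx(m,cv2.MORPH_OPEN,np.ones((3,3)))
    g=proj(s,(*guess[:2],h/2));best=None
    for c,hole in blobs(m,30):
        d=abs(cv2.pointPolygonTest(c,tuple(map(float,g)),True)) if cv2.pointPolygonTest(c,tuple(map(float,g)),False)<0 else 0
        if not hole and (best is None or d<best[0]): best=(d,c)
    c=best[1][:,0,:].astype(float)
    n=s["origin"][:2];P=np.array([plane(s,u,0)[:2] for u in c])-n
    g0=np.asarray(guess[:2])-n;a0=np.arctan2(g0[1],g0[0]);a=np.arctan2(P[:,1],P[:,0])-a0;a=(a+np.pi)%(2*np.pi)-np.pi
    b=a0+(a.min()+a.max())/2;D=np.hypot(P[:,0],P[:,1]).min()+r
    print("blob area",cv2.contourArea(best[1]),"u",np.round(cen(best[1]),1),"d",round(best[0],1),"half-width r mm",round(1000*D*np.sin((a.max()-a.min())/2),1),"base",np.round(n+D*np.array([np.cos(b),np.sin(b)]),4))
E
python3 - <<'E'
from h import *
w=load("w1");t=load("top0");sc=load("scene0")
G={"slim":((.618,-.214),.014,.052),"tall":((.453,-.133),.022,.072),"jar":((.559,.36),.03,.039)}
for k,(g,r,h) in G.items():
    for nm,s in(("w",w),("t",t),("s",sc)):
        if nm=="w" and k=="jar":continue
        print(k,nm,end=" ");base(s,g,r,h)
wood,_,_=masks(w["frame"])
for c,h in blobs(wood,100):
    print(h,cen(c),cv2.contourArea(c),plane(w,cen(c),.024))
to((.618,-.214,.227),-159.3)
E
```

```text
slim w blob area 667.5 u [314.5 231.4] d 0 half-width r mm 14.8 base [ 0.617  -0.2074]
slim t blob area 112.0 u [358.9 172.4] d 0 half-width r mm 14.7 base [ 0.619  -0.2114]
slim s blob area 229.0 u [242.  269.6] d 0 half-width r mm 14.0 base [ 0.614  -0.2045]
tall w blob area 2594.0 u [457.9 117.9] d 0 half-width r mm 22.4 base [ 0.45   -0.1242]
tall t blob area 201.0 u [320.8 231.4] d 2.6 half-width r mm 22.8 base [ 0.4527 -0.1287]
tall s blob area 452.5 u [202.7 221.4] d 0 half-width r mm 22.9 base [ 0.4478 -0.1228]
jar t blob area 142.0 u [141.  168.3] d 1.3 half-width r mm 29.8 base [0.5617 0.3749]
jar s blob area 190.0 u [320.7 150.7] d 0 half-width r mm 31.1 base [0.5584 0.382 ]
False [376.60248057 319.86894147] 2916.0 [ 0.69284914 -0.0946742   0.024     ]
False [ 58.23930269 270.23173094] 946.5 [ 0.76290232 -0.46710396  0.024     ]
False [448.20664387 269.86077186] 1023.5 [ 0.60368995 -0.04664152  0.024     ]
False [177.4092231  76.8782994] 6017.5 [ 0.51160425 -0.40233609  0.024     ]
True [178.97685185  78.46347737] 972.0 [ 0.51248745 -0.40042738  0.024     ]
False [ 5.96781609 32.4183908 ] 870.0 [ 0.53100519 -0.56888845  0.024     ]
row [-7.69  6.43 -0.03] [-0. -0. -0.] dist mm 100
```

```bash
python3 - <<'E'
from h import *
to((.6165,-.207,.13),-159.3);to((.6165,-.207,.020),-159.3)
E
```

```text
row [-7.8   7.14  9.67] [-0. -0. -0.] dist mm 143
row [-7.8   7.14 20.67] [-0. -0. -0.] dist mm 232
```

>>> play_rows([
  [[-7.8,7.1,5,0,0,0,1],[-7.8,7.1,5,0,0,0,1],[-7.8,7.1,5,0,0,0,1],[-7.8,7.1,9,0,0,0,1],[-7.8,7.1,12,0,0,0,1],[-7.8,7.1,15,0,0,0,1],[-7.8,7.1,18,0,0,0,1],[-7.8,7.1,20,0,0,0,1],[-7.8,7.1,20.7,0,0,0,1],[-7.8,7.1,20.7,0,0,0,1],[-7.8,7.1,20.7,0,0,0,0],[-7.8,7.1,20.7,0,0,0,0],[-7.8,7.1,20.7,0,0,0,0],[-7.8,7.1,20.7,0,0,0,0],[-7.8,7.1,20.7,0,0,0,0],[-7.8,7.1,20.7,0,0,0,0],[-7.8,7.1,20.7,0,0,0,0],[-7.8,7.1,20.7,0,0,0,0],[-7.8,7.1,20.7,0,0,0,0]],
])

```text
clock: 3.12
tool_pos: [0.6174, -0.2063, 0.0196]
orientation: [180.0, 0.0, -159.2]
force: [-0.9, -0.3, 0.2]
opening: 0.0335
gripper_force: 0.0
```

```bash
python3 - <<'E'
from h import *
from plant import get_obs
o=get_obs();print(o["clock"],np.round(o["tool_pos"],4),np.round(o["orientation"],2),o["opening"],o["gripper_force"])
s=snap("wrist","w2");cv2.imwrite("pics/w2b.png",s["frame"][:,:,::-1])
to((.6165,-.207,.12),-159.3);to((.513,-.4015,.12),-159.3);to((.513,-.4015,.034),-159.3)
E
```

```text
3.1167 [ 0.6174 -0.2063  0.0196] [ 180.      0.   -159.21] 0.03347042693205485 0.0
row [  0.11  -0.04 -10.05] [ 0.   -0.01  0.09] dist mm 100
row [ 16.69 -14.55 -10.05] [ 0.   -0.01  0.09] dist mm 243
row [ 16.68 -14.55  -1.45] [ 0.   -0.01  0.09] dist mm 222
```

View pics/w2b.png

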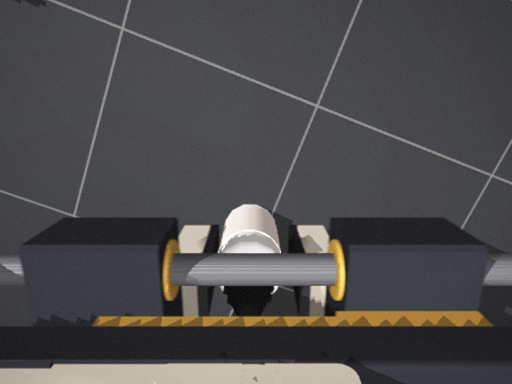

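The bottle sits centred between the fingers at (250,235), and they are still closing.

>>> play_rows([
  [[0,0,0,0,0,0,0],[0,0,0,0,0,0,0],[0,0,0,0,0,0,0],[0,0,0,0,0,0,0],[0,0,-1,0,0,0,0],[0,0,-2,0,0,0,0]],
])

```text
clock: 3.67
tool_pos: [0.6168, -0.2063, 0.0397]
orientation: [180.0, -0.1, -159.2]
force: [0.7, 0.2, -0.4]
opening: 0.0269
gripper_force: 30.0
```

```bash
python3 - <<'E'
from h import *
from plant import get_obs
o=get_obs();print(o["clock"],np.round(o["tool_pos"],4),np.round(o["orientation"],2),o["opening"],o["gripper_force"])
base(load("w2"),(.6174,-.2063),.014,.052)
to((.6174,-.2063,.11),-159.3);to((.513,-.4015,.11),-159.3);to((.513,-.4015,.034),-159.3)
E
```

```text
3.6667 [ 0.6168 -0.2063  0.0397] [ 1.7996e+02 -9.0000e-02 -1.5922e+02] 0.026941509693158665 29.99426392838359
blob area 2412.5 u [249.4 231.3] d 0 half-width r mm 14.5 base [ 0.6173 -0.2075]
row [-0.04 -0.02 -7.03] [ 0.04 -0.09  0.08] dist mm 70
row [ 16.65 -14.56  -7.02] [ 0.04 -0.09  0.08] dist mm 232
row [ 16.63 -14.57   0.58] [ 0.04 -0.09  0.08] dist mm 221
```

>>> play_rows([
  [[0,0,-4,0,0,0,0],[0,0,-7,0,0,0,0],[5,-4.4,-7,0,0,0,0],[9,-8,-7,0,0,0,0],[13,-11.5,-7,0,0,0,0],[16.6,-14.6,-7,0,0,0,0],[16.6,-14.6,-7,0,0,0,0],[16.6,-14.6,-7,0,0,0,0],[16.6,-14.6,-4,0,0,0,0],[16.6,-14.6,-2,0,0,0,0],[16.6,-14.6,-1,0,0,0,0],[16.6,-14.6,-1,0,0,0,0],[16.6,-14.6,-1,0,0,0,0]],
])

```text
clock: 4.75
tool_pos: [0.5144, -0.4017, 0.0502]
orientation: [-180.0, -0.0, -159.2]
force: [0.4, -0.4, -0.1]
opening: 0.0272
gripper_force: 30.0
```

```bash
python3 - <<'E'
from h import *
from plant import get_obs
o=get_obs();print(o["clock"],np.round(o["tool_pos"],4),np.round(o["orientation"],2),o["opening"],o["gripper_force"])
s=snap("wrist","w3");cv2.imwrite("pics/w3b.png",s["frame"][:,:,::-1])
for z,r,c in((.024,.0185,(.513,-.4012)),):
  for a in range(0,360,30):
    u=proj(s,(c[0]+r*np.cos(np.radians(a)),c[1]+r*np.sin(np.radians(a)),z)); cv2.circle(s["frame"],(int(u[0]),int(u[1])),1,(255,0,0),-1)
cv2.imwrite("pics/w3c.png",cv2.resize(s["frame"][120:320,150:350],(600,600))[:,:,::-1])
to((.513,-.4012,.0296),-159.3)
E
```

```text
4.75 [ 0.5144 -0.4017  0.0502] [-1.7999e+02 -2.0000e-02 -1.5917e+02] 0.027192425676430747 29.994244248373434
row [0.17 0.14 2.13] [-0.07  0.04  0.15] dist mm 21
```

View pics/w3c.png

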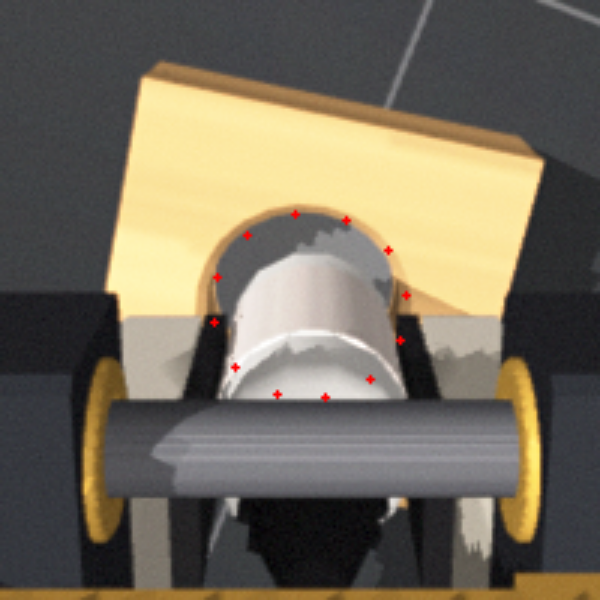

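The bottle looks about 2 mm right of and beyond the recess centre: rim at x 198–397, base near edge at (312,253) in the crop. I'll compute this before lowering.

```bash
cat >> h.py <<'E'
def circ(pts,r):
    from scipy.optimize import least_squares
    P=np.array(pts);q=least_squares(lambda c:np.hypot(P[:,0]-c[0],P[:,1]-c[1])-r,P.mean(0),loss="soft_l1",f_scale=.001);return q.x,np.abs(q.fun).mean()
E
python3 - <<'E'
from h import *
s=load("w3")
# rim arc points from crop (crop/3 + offset)
rim=[(199,290),(207,262),(222,240),(250,219),(285,207),(320,206),(352,217),(380,240),(398,272)]
u=[(150+x/3,120+y/3) for x,y in rim]
print("hole",circ([plane(s,v,.024)[:2] for v in u],.0185))
b=[(242,295),(250,276),(268,262),(290,255),(312,252),(340,256),(366,266),(383,281),(391,300)]
print("bottle base arc",circ([plane(s,(150+x/3,120+y/3),.0206)[:2] for x,y in b],.014))
E
```

```text
hole (array([ 0.51173551, -0.40362044]), np.float64(0.00030516501639598985))
bottle base arc (array([ 0.51546433, -0.39921394]), np.float64(0.0006940431118335252))
```

>>> play_rows([
  [[0.3,-0.1,0,0,0,0,0],[0.3,-0.1,0,0,0,0,0],[0.3,-0.1,0.5,0,0,0,0],[0.3,-0.1,1,0,0,0,0],[0.3,-0.1,1.4,0,0,0,0],[0.3,-0.1,1.7,0,0,0,0],[0.3,-0.1,1.9,0,0,0,0],[0.3,-0.1,1.95,0,0,0,0],[0.3,-0.1,2,0,0,0,0],[0.3,-0.1,2,0,0,0,0]],
])

```text
clock: 5.63
tool_pos: [0.5115, -0.4037, 0.0296]
orientation: [-180.0, -0.0, -159.2]
force: [0.1, 0.1, -1.2]
opening: 0.027
gripper_force: 30.0
```

```bash
python3 - <<'E'
from h import *
from plant import get_obs
o=get_obs();print(o["clock"],np.round(o["tool_pos"],4),np.round(o["force"],2),np.round(o["moment"],2),o["opening"],o["gripper_force"])
s=snap("wrist","w4")
cv2.imwrite("pics/w4c.png",cv2.resize(s["frame"][120:320,150:350],(600,600))[:,:,::-1])
E
```

```text
5.6333 [ 0.5115 -0.4037  0.0296] [ 0.08  0.14 -1.17] [ 0.04 -0.05  0.05] 0.0270477210585236 29.99405611830298
```

View pics/w4c.png

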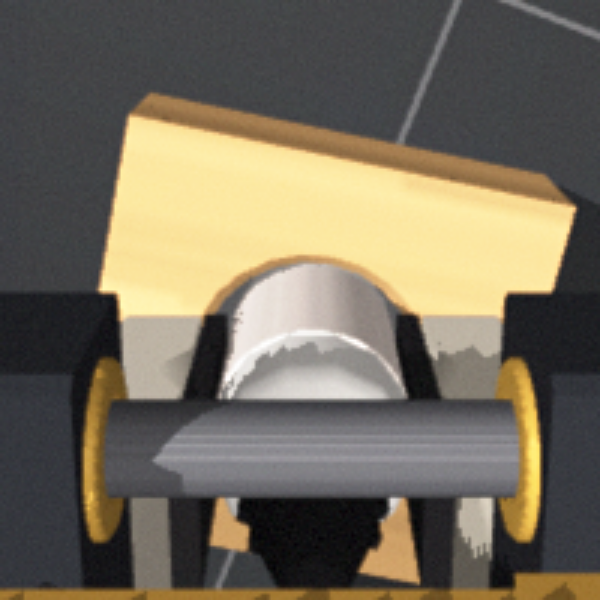

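It is inside the recess at (315,265). I feel for the floor with a small extra lowering.

>>> play_rows([
  [[0,0,0.05,0,0,0,0],[0,0,0.1,0,0,0,0],[0,0,0.1,0,0,0,0]],
])

```text
clock: 5.93
tool_pos: [0.5118, -0.4038, 0.0295]
orientation: [-180.0, 0.0, -159.2]
force: [-1.6, 0.8, 5.7]
opening: 0.0274
gripper_force: 30.0
```

>>> play_rows([
  [[0,0,-0.05,0,0,0,0.6],[0,0,-0.05,0,0,0,0.6],[0,0,-0.05,0,0,0,0.6],[0,0,-0.05,0,0,0,0.6],[0,0,-0.05,0,0,0,0.6],[0,0,-2,0,0,0,0.6],[0,0,-5,0,0,0,0.6],[0,0,-9,0,0,0,1],[0,0,-13,0,0,0,1],[0,0,-13,0,0,0,1]],
])

```text
clock: 6.77
tool_pos: [0.5153, -0.4063, 0.1677]
orientation: [-179.4, 0.4, -159.1]
force: [2.1, -1.8, 1.4]
opening: 0.0669
gripper_force: 0.0
```

```bash
python3 - <<'E'
from h import *
from plant import get_obs
o=get_obs();print(o["clock"],np.round(o["tool_pos"],4),np.round(o["orientation"],2),o["opening"])
s=snap("wrist","w5"); t=snap("top","t5"); c=snap("scene","s5")
a=cv2.resize(s["frame"],(512,384));
b=cv2.resize(t["frame"][140:310,270:480],(280,227));d=cv2.resize(c["frame"][200:340,60:260],(280,196))
r=np.zeros((423,280,3),np.uint8);r[:227]=b;r[227:]=d
cv2.imwrite("pics/m5.png",np.hstack([np.vstack([a,np.zeros((39,512,3),np.uint8)]),r])[:,:,::-1])
# square bottle in top + wrist: white mask minAreaRect
to((.452,-.330,.227),-159.3);
E
```

```text
6.7667 [ 0.5153 -0.4063  0.1677] [-179.4     0.43 -159.13] 0.06688986098212378
row [ 2.96  9.   -6.81] [-0.04  0.07  0.07] dist mm 117
```

View pics/m5.png

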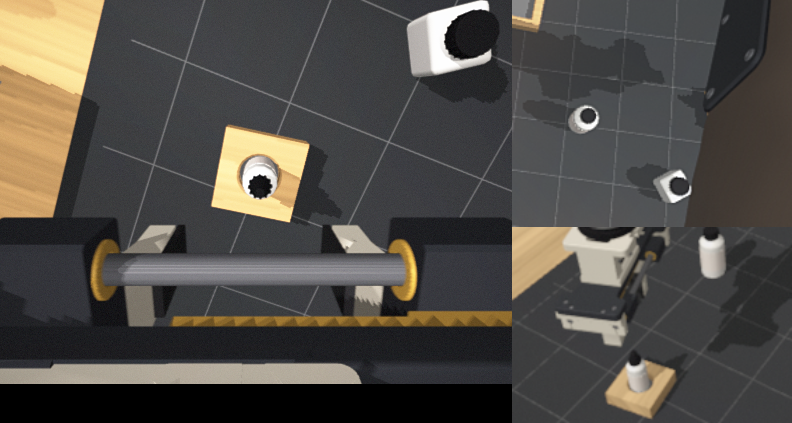

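The slim bottle stands upright in its holder at (262,178). Next is the square bottle at (450,40).

>>> play_rows([
  [[4,12,-4,0,0,0,1],[4,12,-4,0,0,0,1],[4,12,-4,0,0,0,1],[4,12,-4,0,0,0,1],[4,12,-4,0,0,0,1],[4,12,-4,0,0,0,1],[4,12,-4,0,0,0,1]],
])

```text
clock: 7.5
tool_pos: [0.4317, -0.3059, 0.1976]
orientation: [180.0, -0.1, -159.2]
force: [0.4, -0.1, -0.3]
opening: 0.0876
gripper_force: 0.0
```

```bash
python3 - <<'E'
from h import *
from plant import get_obs
o=get_obs();print(o["clock"],np.round(o["tool_pos"],4),np.round(o["orientation"],2),o["opening"])
s=snap("wrist","w6");print(proj(s,(.355,-.306,0)),proj(s,(.453,-.126,0)))
cv2.imwrite("pics/w6b.png",cv2.resize(s["frame"],(768,576),interpolation=cv2.INTER_CUBIC)[:,:,::-1])
E
```

```text
7.5 [ 0.4317 -0.3059  0.1976] [ 1.7995e+02 -6.0000e-02 -1.5921e+02] 0.08764477138140545
[279.46380075  95.27311646] [396.99087496 240.43454297]
```

View pics/w6b.png

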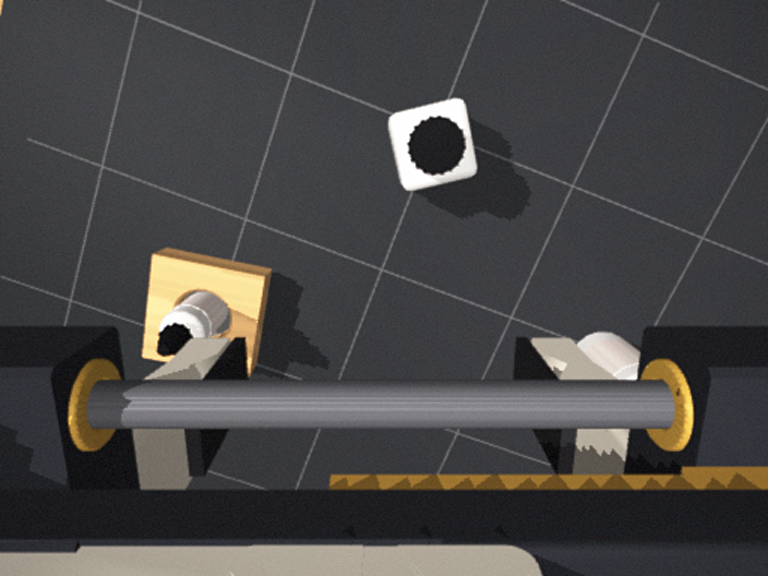

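The square bottle is seen almost from overhead, cap at (437,145), body corners near (390,118) and (464,98). I measure its yaw and centre, and get its height from two wrist places.

```bash
python3 - <<'E'
from h import *
s=load("w6");hsv=cv2.cvtColor(s["frame"],cv2.COLOR_RGB2HSV)
m=(hsv[...,1]<60)&(hsv[...,2]>130)
for c,h in blobs(m,200):
    u=cen(c)
    if 250<u[0]<330 and u[1]<140:
        P=np.array([[plane(s,q[0],.044)[:2]*1000] for q in c],np.float32)
        r=cv2.minAreaRect(P) if not h else cv2.minEnclosingCircle(np.array([[plane(s,q[0],.063)[:2]*1000] for q in c],np.float32))
        print(h,u,r)
        if h: capu=u
w5=load("w5");hs=cv2.cvtColor(w5["frame"],cv2.COLOR_RGB2HSV)
b=(hs[...,2]<40)[:80,400:];
for c,h in blobs(b,200):
    u=cen(c)+[400,0];print("w5 cap",u,cv2.contourArea(c),tri(w5,(471,31),s,capu))
# square holder yaw: recess hole in top0
t=load("top0");wood,_,_=masks(t["frame"])
for c,h in blobs(wood):
    u=cen(c)
    if abs(u-[275.6,143.5]).max()<4:
        print(h,cv2.minAreaRect(np.array([[plane(t,q[0],.024)[:2]*1000] for q in c],np.float32)))
E
```

```text
False [288.02223454  95.77291205] ((354.64874267578125, -301.756103515625), (45.48115539550781, 45.82726287841797), 34.04376983642578)
True [290.68871326  96.57529118] ((354.6968994140625, -301.1899108886719), 16.604827880859375)
w5 cap [490.68881317  70.01135718] 293.5 (array([ 0.3535213 , -0.30125659,  0.05540784]), np.float64(0.002149525433219369))
w5 cap [472.2013532   34.11048304] 1946.0 (array([ 0.3535213 , -0.30125659,  0.05540784]), np.float64(0.002149525433219369))
False ((664.4824829101562, 15.081424713134766), (92.23472595214844, 99.69486999511719), 86.01966857910156)
True ((664.5160522460938, 15.47735595703125), (57.798004150390625, 55.326297760009766), 86.21389770507812)
```

```bash
python3 - <<'E'
from h import *
to((.3547,-.3015,.018),-146)
E
```

```text
row [ 7.02  3.14 17.96] [  0.07  -0.07 -13.23] dist mm 195
```

>>> play_rows([
  [[7,3.1,4,0,0,-6.5,1],[7,3.1,7,0,0,-13.2,1],[7,3.1,9,0,0,-13.2,1],[7,3.1,12,0,0,-13.2,1],[7,3.1,15,0,0,-13.2,1],[7,3.1,17,0,0,-13.2,1],[7,3.1,18,0,0,-13.2,1],[7,3.1,18,0,0,-13.2,1],[7,3.1,18,0,0,-13.2,0],[7,3.1,18,0,0,-13.2,0],[7,3.1,18,0,0,-13.2,0],[7,3.1,18,0,0,-13.2,0],[7,3.1,18,0,0,-13.2,0],[7,3.1,18,0,0,-13.2,0],[7,3.1,18,0,0,-13.2,0],[7,3.1,18,0,0,-13.2,0],[7,3.1,18,0,0,-13.2,0],[7,3.1,18,0,0,-13.2,0]],
])

```text
clock: 9.05
tool_pos: [0.3553, -0.3016, 0.019]
orientation: [-180.0, 0.0, -146.0]
force: [-0.1, 2.4, 6.5]
opening: 0.0456
gripper_force: 30.0
```

```bash
python3 - <<'E'
from h import *
from plant import get_obs
o=get_obs();print(o["clock"],np.round(o["tool_pos"],4),np.round(o["orientation"],2),o["opening"],o["gripper_force"])
to((.3547,-.3015,.13));to((.560,.010,.13),176);
E
```

```text
9.05 [ 0.3553 -0.3016  0.019 ] [-1.7998e+02  2.0000e-02 -1.4601e+02] 0.04560692264037533 30.000287890434265
row [  0.04   0.04 -11.1 ] [-0.02  0.02 -0.  ] dist mm 111
row [-34.4   14.39 -11.1 ] [-2.000e-02  2.000e-02  3.799e+01] dist mm 389
```

```bash
python3 - <<'E'
from h import *
to((.75,.015,.16),176)
E
```

```text
row [-50.43   4.18 -14.09] [-2.000e-02  2.000e-02  3.799e+01] dist mm 525
```

>>> play_rows([
  [[0,0,-4,0,0,0,0],[0,0,-8,0,0,0,0],[0,0,-12,0,0,0,0],[0,0,-14,0,0,0,0]],
])

```text
clock: 9.38
tool_pos: [0.3565, -0.3023, 0.163]
orientation: [-179.7, 0.1, -146.0]
force: [1.7, -0.5, -1.1]
opening: 0.0459
gripper_force: 30.0
```

>>> play_rows([
  [[-50.4,4.2,0,0,0,38,0],[-50.4,4.2,0,0,0,38,0],[-50.4,4.2,0,0,0,38,0],[-50.4,4.2,0,0,0,38,0],[-50.4,4.2,0,0,0,38,0],[-50.4,4.2,0,0,0,38,0],[-50.4,4.2,0,0,0,38,0],[-50.4,4.2,0,0,0,38,0],[-50.4,4.2,0,0,0,38,0],[-50.4,4.2,0,0,0,38,0],[-50.4,4.2,0,0,0,38,0],[-50.4,4.2,0,0,0,38,0],[-50.4,4.2,0,0,0,38,0],[-50.4,4.2,0,0,0,38,0],[-50.4,4.2,0,0,0,38,0],[-50.4,4.2,0,0,0,38,0],[-50.4,4.2,0,0,0,38,0]],
])

```text
clock: 10.8
tool_pos: [0.7488, 0.0142, 0.1586]
orientation: [-180.0, -0.0, 175.9]
force: [0.4, 0.0, -1.9]
opening: 0.0456
gripper_force: 30.0
```

```bash
python3 - <<'E'
from h import *
from plant import get_obs
o=get_obs();print(o["clock"],np.round(o["tool_pos"],4),np.round(o["orientation"],2),o["opening"])
s=snap("wrist","w7");wood,_,_=masks(s["frame"]);print(proj(s,(.6645,.0155,.024)))
for c,h in blobs(wood,300):
    u=cen(c);print(h,u,cv2.contourArea(c),cv2.minAreaRect(np.array([[plane(s,q[0],.024)[:2]*1000] for q in c],np.float32)))
cv2.imwrite("pics/w7b.png",s["frame"][:,:,::-1])
E
```

```text
10.8 [0.7488 0.0142 0.1586] [-1.7999e+02 -3.0000e-02  1.7595e+02] 0.04562078871718211
[246.67446701  79.41766275]
False [339.90123928 319.60903149] 3927.0 ((890.3532104492188, 66.94479370117188), (381.1273193359375, 15.682750701904297), 85.91764831542969)
False [144.56819422 270.51745772] 611.0 ((828.0950927734375, -90.91915130615234), (18.30523109436035, 63.27545928955078), 77.3934326171875)
False [362.84871245 263.52575107] 466.0 ((841.5681762695312, 110.47569274902344), (63.96852111816406, 15.389909744262695), 9.171257019042969)
False [249.78316411  78.275619  ] 13099.0 ((666.3359985351562, 17.863447189331055), (91.29365539550781, 91.12326049804688), 86.12693786621094)
True [250.03088355  81.23696737] 4306.5 ((666.9136962890625, 18.052379608154297), (52.88438415527344, 51.795501708984375), 85.93678283691406)
False [471.60384739  60.04874916] 5709.5 ((662.272705078125, 214.03297424316406), (94.9127197265625, 74.20783996582031), 52.223758697509766)
```

View pics/w7b.png

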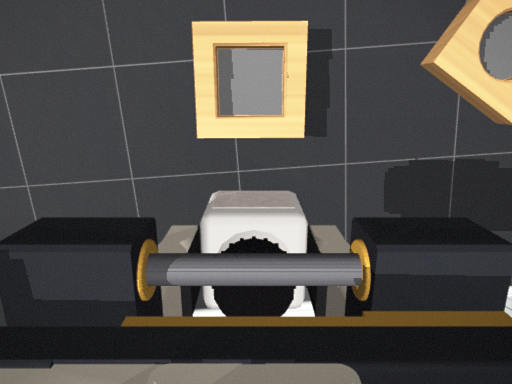

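The square holder is seen clearly at (250,80). The recess yaw is 86°, which matches the gripper. I go above it and lower.

```bash
python3 - <<'E'
from h import *
to((.6662,.0172,.05),176.05)
E
```

```text
row [ 8.27 -0.28 10.89] [ 0.    0.   -0.11] dist mm 137
```

>>> play_rows([
  [[4,-0.2,0,0,0,0,0],[8.3,-0.3,0,0,0,0,0],[8.3,-0.3,2,0,0,0,0],[8.3,-0.3,5,0,0,0,0],[8.3,-0.3,8,0,0,0,0],[8.3,-0.3,10,0,0,0,0],[8.3,-0.3,10.9,0,0,0,0],[8.3,-0.3,10.9,0,0,0,0],[8.3,-0.3,11.3,0,0,0,0],[8.3,-0.3,11.7,0,0,0,0],[8.3,-0.3,12.1,0,0,0,0],[8.3,-0.3,12.1,0,0,0,0]],
])

```text
clock: 11.85
tool_pos: [0.6666, 0.0178, 0.0377]
orientation: [180.0, 0.0, 176.0]
force: [-0.4, 0.9, -2.4]
opening: 0.0455
gripper_force: 30.0
```

```bash
python3 - <<'E'
from h import *
from plant import get_obs
o=get_obs();print(np.round(o["tool_pos"],4),np.round(o["orientation"],2),np.round(o["force"],1))
to((.6662,.0172,.029),176.05)
E
```

```text
[0.6666 0.0178 0.0377] [1.7998e+02 3.0000e-02 1.7597e+02] [-0.4  0.9 -2.4]
row [ 0.04 -0.06  0.87] [ 0.02  0.03 -0.08] dist mm 9
```

>>> play_rows([
  [[0,-0.05,0.3,0,0,0,0],[0,-0.05,0.6,0,0,0,0],[0,-0.05,0.75,0,0,0,0],[0,-0.05,0.85,0,0,0,0],[0,-0.05,0.9,0,0,0,0],[0,-0.05,0.95,0,0,0,0],[0,-0.05,0.95,0,0,0,0]],
])

```text
clock: 12.43
tool_pos: [0.6664, 0.0173, 0.029]
orientation: [-180.0, 0.0, 176.0]
force: [-3.3, -0.0, 6.2]
opening: 0.0459
gripper_force: 30.0
```

>>> play_rows([
  [[0,0,-0.05,0,0,0,1],[0,0,-0.05,0,0,0,1],[0,0,-0.05,0,0,0,1],[0,0,-0.05,0,0,0,1],[0,0,-0.05,0,0,0,1],[0,0,-0.05,0,0,0,1],[0,0,-2,0,0,0,1],[0,0,-6,0,0,0,1],[0,0,-10,0,0,0,1],[0,0,-14,0,0,0,1],[0,0,-17,0,0,0,1],[0,0,-17,0,0,0,1]],
])

```text
clock: 13.43
tool_pos: [0.6701, 0.0175, 0.2065]
orientation: [179.9, 0.7, 176.0]
force: [1.6, -0.0, 1.4]
opening: 0.0877
gripper_force: 0.0
```

```bash
python3 - <<'E'
from h import *
from plant import get_obs
o=get_obs();print(o["clock"],np.round(o["tool_pos"],4))
s=snap("wrist","w8")
to((.545,-.135,.199),-160)
E
```

```text
13.4333 [0.6701 0.0175 0.2065]
row [ 11.27 -16.09   0.27] [  0.03   0.46 -23.99] dist mm 196
```

>>> play_rows([
  [[11.5,-15.3,0,0,0,0,1],[11.5,-15.3,0,0,0,0,1],[11.5,-15.3,0,0,0,0,1],[11.5,-15.3,0,0,0,0,1],[11.5,-15.3,0,0,0,0,1],[11.5,-15.3,0,0,0,0,1],[11.5,-15.3,0,0,0,0,1],[11.5,-15.3,0,0,0,0,1]],
])

```text
clock: 14.15
tool_pos: [0.5411, -0.1273, 0.1977]
orientation: [180.0, -0.0, 176.0]
force: [-0.0, -0.5, -0.8]
opening: 0.0875
gripper_force: 0.0
```

```bash
python3 - <<'E'
from h import *
from plant import get_obs
o=get_obs();print(o["clock"],np.round(o["tool_pos"],4),np.round(o["orientation"],2))
s=snap("wrist","w9")
a=cv2.resize(load("w8")["frame"],(400,300));b=cv2.resize(s["frame"],(400,300))
cv2.imwrite("pics/m9.png",np.hstack([a,b])[:,:,::-1])
base(s,(.4505,-.1245),.022,.072)
# cap centre (dark hole in white) at .098
hsv=cv2.cvtColor(s["frame"],cv2.COLOR_RGB2HSV);m=(hsv[...,1]<60)&(hsv[...,2]>100)
for c,h in blobs(m,100):print(h,cen(c),cv2.contourArea(c),plane(s,cen(c),.098))
E
```

```text
14.15 [ 0.5411 -0.1273  0.1977] [ 1.7999e+02 -2.0000e-02  1.7595e+02]
blob area 2581.5 u [246.7  69.7] d 0 half-width r mm 8.3 base [ 0.448 -0.127]
False [182.59613475 373.77712423] 6545.5 [ 0.70657402 -0.20223852  0.098     ]
False [399.9726715  300.03550846] 896.5 [ 0.64487491 -0.00981468  0.098     ]
False [211.73792313 276.7058995 ] 8577.0 [ 0.61179454 -0.16616769  0.098     ]
False [127.99204929 239.35897436] 838.5 [ 0.5738747  -0.22983453  0.098     ]
False [499.69354078  65.16525224] 1414.0 [0.46153104 0.05295168 0.098     ]
False [170.69977973 122.22040655] 13922.0 [ 0.48440281 -0.183372    0.098     ]
True [129.73542292 127.34910865] 9667.0 [ 0.48595873 -0.21394385  0.098     ]
True [246.54541427  67.35755428] 1128.5 [ 0.45038754 -0.12499347  0.098     ]
```

View pics/m9.png

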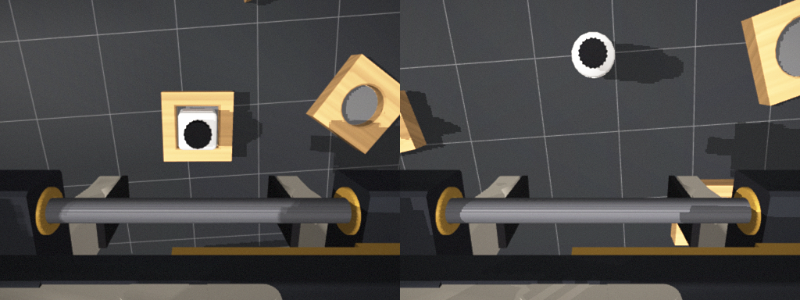

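The left half shows the square bottle seated in its recess at (197,128). The right half shows the tall bottle seen from above, cap at (593,52).

```bash
python3 - <<'E'
from h import *
print(tri(load("top0"),(326.5,226.4),load("w9"),(246.5,67.4)))
to((.4504,-.1247,.042),176)
E
```

```text
(array([ 0.45030367, -0.12522905,  0.09837727]), np.float64(0.0004974169764486287))
row [ 9.09 -0.42 15.56] [ 0.   -0.03 -0.  ] dist mm 180
```

>>> play_rows([
  [[4,-0.2,0,0,0,0,1],[8,-0.4,0,0,0,0,1],[9.1,-0.4,1,0,0,0,1],[9.1,-0.4,3,0,0,0,1],[9.1,-0.4,6,0,0,0,1],[9.1,-0.4,9,0,0,0,1],[9.1,-0.4,12,0,0,0,1],[9.1,-0.4,14.5,0,0,0,1],[9.1,-0.4,15.6,0,0,0,1],[9.1,-0.4,15.6,0,0,0,1],[9.1,-0.4,15.6,0,0,0,0],[9.1,-0.4,15.6,0,0,0,0],[9.1,-0.4,15.6,0,0,0,0],[9.1,-0.4,15.6,0,0,0,0],[9.1,-0.4,15.6,0,0,0,0],[9.1,-0.4,15.6,0,0,0,0],[9.1,-0.4,15.6,0,0,0,0],[9.1,-0.4,15.6,0,0,0,0],[9.1,-0.4,15.6,0,0,0,0],[9.1,-0.4,15.6,0,0,0,0]],
])

```text
clock: 15.87
tool_pos: [0.4503, -0.1249, 0.0423]
orientation: [180.0, 0.0, 176.0]
force: [0.2, -0.6, 2.9]
opening: 0.0434
gripper_force: 29.9
```

```bash
python3 - <<'E'
from h import *
to((.4504,-.1247,.17),176)
to((.735,.223,.17),176)
E
```

```text
row [ -0.02   0.02 -12.77] [ 0.    0.03 -0.01] dist mm 128
row [-25.98  36.7  -12.75] [ 0.    0.03 -0.01] dist mm 467
```

>>> play_rows([
  [[0,0,-4,0,0,0,0],[0,0,-8,0,0,0,0],[0,0,-12,0,0,0,0],[-2,3,-12.8,0,0,0,0],[-26,36.7,-12.8,0,0,0,0],[-26,36.7,-12.8,0,0,0,0],[-26,36.7,-12.8,0,0,0,0],[-26,36.7,-12.8,0,0,0,0],[-26,36.7,-12.8,0,0,0,0],[-26,36.7,-12.8,0,0,0,0],[-26,36.7,-12.8,0,0,0,0],[-26,36.7,-12.8,0,0,0,0],[-26,36.7,-12.8,0,0,0,0],[-26,36.7,-12.8,0,0,0,0],[-26,36.7,-12.8,0,0,0,0],[-26,36.7,-12.8,0,0,0,0],[-26,36.7,-12.8,0,0,0,0]],
])

```text
clock: 17.28
tool_pos: [0.7343, 0.2229, 0.1683]
orientation: [-179.9, -0.1, 176.0]
force: [-0.9, 0.4, -1.6]
opening: 0.0429
gripper_force: 29.9
```

```bash
python3 - <<'E'
from h import *
from plant import get_obs
o=get_obs();print(o["clock"],np.round(o["tool_pos"],4),np.round(o["orientation"],2),o["opening"],o["force"])
s=snap("wrist","w10");wood,_,_=masks(s["frame"]);print(proj(s,(.653,.223,.024)))
for c,h in blobs(wood,1000):
    print(h,cen(c),cv2.contourArea(c),cv2.minAreaRect(np.array([[plane(s,q[0],.024)[:2]*1000] for q in c],np.float32)))
E
```

```text
17.2833 [0.7343 0.2229 0.1683] [-1.7992e+02 -1.4000e-01  1.7600e+02] 0.04293580655528762 [-0.88649334  0.36875084 -1.6096543 ]
[246.05312989  84.05963205]
False [344.2807729  319.10500159] 4192.0 ((877.1512451171875, 273.7806701660156), (400.4416809082031, 26.343992233276367), 86.01882934570312)
False [ 45.04213608 116.95939151] 5237.0 ((667.2717895507812, 38.20344543457031), (73.2327880859375, 90.73042297363281), 85.99697875976562)
False [252.10124509  81.06265017] 12208.0 ((653.406982421875, 228.01248168945312), (91.20492553710938, 91.17591857910156), 52.29102325439453)
True [252.2799611   84.01910646] 2913.5 ((653.7899780273438, 227.974853515625), (49.851806640625, 50.01399612426758), 40.5950813293457)
```

```bash
python3 - <<'E'
from h import *
to((.6537,.2268,.0605),176);to((.6537,.2268,.0523),176)
E
```

```text
row [ 8.06 -0.12 10.89] [-0.05 -0.09 -0.03] dist mm 135
row [ 8.06 -0.12 11.71] [-0.05 -0.09 -0.03] dist mm 142
```

>>> play_rows([
  [[4,-0.1,0,0,0,0,0],[8,-0.1,0,0,0,0,0],[8,-0.1,2,0,0,0,0],[8,-0.1,5,0,0,0,0],[8,-0.1,8,0,0,0,0],[8,-0.1,9.5,0,0,0,0],[8,-0.1,9.9,0,0,0,0],[8,-0.1,9.9,0,0,0,0],[8,-0.1,10.3,0,0,0,0],[8,-0.1,10.7,0,0,0,0],[8,-0.1,10.9,0,0,0,0],[8,-0.1,10.9,0,0,0,0]],
])

```text
clock: 18.33
tool_pos: [0.6553, 0.2276, 0.0614]
orientation: [180.0, 0.0, 176.0]
force: [-1.3, -0.8, -1.1]
opening: 0.0429
gripper_force: 29.9
```

```bash
python3 - <<'E'
from h import *
from plant import get_obs
o=get_obs();print(np.round(o["tool_pos"],4),np.round(o["orientation"],2),np.round(o["force"],1))
to((.6537,.2268,.0523),176)
E
```

```text
[0.6553 0.2276 0.0614] [1.7997e+02 2.0000e-02 1.7598e+02] [-1.3 -0.8 -1.1]
row [ 0.15 -0.09  0.91] [ 0.03  0.02 -0.02] dist mm 9
```

>>> play_rows([
  [[0.1,-0.05,0.2,0,0,0,0],[0.1,-0.05,0.5,0,0,0,0],[0.1,-0.05,0.7,0,0,0,0],[0.1,-0.05,0.85,0,0,0,0],[0.1,-0.05,0.9,0,0,0,0],[0.1,-0.05,0.97,0,0,0,0],[0.1,-0.05,0.97,0,0,0,0]],
])

```text
clock: 18.92
tool_pos: [0.6544, 0.2271, 0.0524]
orientation: [-180.0, 0.0, 176.0]
force: [-2.0, -1.4, 5.9]
opening: 0.0431
gripper_force: 30.0
```

>>> play_rows([
  [[0,0,-0.05,0,0,0,1],[0,0,-0.05,0,0,0,1],[0,0,-0.05,0,0,0,1],[0,0,-0.05,0,0,0,1],[0,0,-0.05,0,0,0,1],[0,0,-0.05,0,0,0,1],[0,0,-2,0,0,0,1],[0,0,-6,0,0,0,1],[0,0,-10,0,0,0,1],[0,0,-14,0,0,0,1],[0,0,-15,0,0,0,1],[0,0,-15,0,0,0,1]],
])

```text
clock: 19.92
tool_pos: [0.6562, 0.2282, 0.2068]
orientation: [179.7, 0.4, 176.0]
force: [0.5, 0.1, 0.1]
opening: 0.0877
gripper_force: 0.0
```

```bash
python3 - <<'E'
from h import *
snap("wrist","w11")
to((.64,.375,.2),176)
E
```

```text
row [ 2.53 14.58  0.42] [ 0.16  0.2  -0.01] dist mm 148
```

>>> play_rows([
  [[2.5,14.5,0,0,0,0,1],[2.5,14.5,0,0,0,0,1],[2.5,14.5,0,0,0,0,1],[2.5,14.5,0,0,0,0,1],[2.5,14.5,0,0,0,0,1],[2.5,14.5,0,0,0,0,1],[2.5,14.5,0,0,0,0,1]],
])

```text
clock: 20.55
tool_pos: [0.6389, 0.3732, 0.1999]
orientation: [-179.9, -0.1, 176.0]
force: [-0.0, 0.7, -0.8]
opening: 0.0877
gripper_force: 0.0
```

```bash
python3 - <<'E'
from h import *
from plant import get_obs
o=get_obs();print(o["clock"],np.round(o["tool_pos"],4),np.round(o["orientation"],2))
s=snap("wrist","w12")
a=cv2.resize(load("w11")["frame"][:256,100:400],(300,256));b=s["frame"]
m=np.zeros((384,812,3),np.uint8);m[:256,:300]=a;m[:,300:]=b
cv2.imwrite("pics/m12.png",cv2.resize(m,(800,378))[:,:,::-1])
base(s,(.558,.378),.03,.039)
g=masks(s["frame"])[2]
for c,h in blobs(g,200): print("green",cen(c),plane(s,cen(c),.05))
E
```

```text
20.55 [0.6389 0.3732 0.1999] [-1.7990e+02 -9.0000e-02  1.7601e+02]
blob area 2589.5 u [102.5 199.3] d 154.2 half-width r mm 24.9 base [0.6608 0.2165]
green [334.86398568 172.49227142] [0.63990056 0.44790724 0.05      ]
green [334.29139552   5.32321041] [0.50174281 0.44871125 0.05      ]
```

View pics/m12.png

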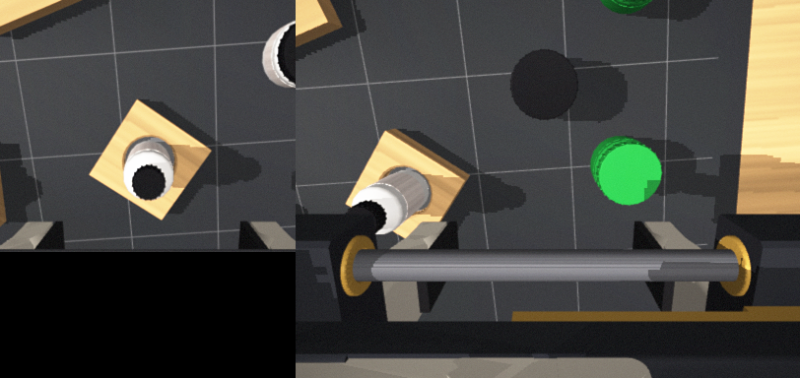

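Left: the tall bottle is seated in its holder at (150,160). Right: the jar's black cap is at (544,84), between the greens at (626,172) and (627,3). I fit the cap circle in the wrist and top views.

```bash
python3 - <<'E'
from h import *
def fit(s,roi,rr,p2):
    x0,x1,y0,y1=roi;g=cv2.cvtColor(s["frame"],cv2.COLOR_RGB2GRAY)[y0:y1,x0:x1]
    g=cv2.resize(cv2.convertScaleAbs(g,alpha=3),None,fx=4,fy=4,interpolation=cv2.INTER_CUBIC)
    c=cv2.HoughCircles(cv2.GaussianBlur(g,(5,5),0),cv2.HOUGH_GRADIENT,1,10,param1=60,param2=p2,minRadius=rr[0]*4,maxRadius=rr[1]*4)
    return None if c is None else [(x/4+x0,y/4+y0,r/4) for x,y,r in c[0][:4]]
w=load("w12");t=load("top0")
a=fit(w,(200,310,35,140),(28,40),15);b=fit(t,(112,158,140,182),(8,15),10)
print(a);print(b)
print("plane",plane(w,a[0][:2],.056),"tri",[tri(w,a[0][:2],t,q[:2]) for q in b[:2]] if b else 0)
print("r",(345.3*.029)/(w["origin"][2]-.056)*1.0)
ga=tri(w,(334.9,172.5),t,(109.5,125));print("greenB",ga)
E
```

```text
[(np.float32(250.875), np.float32(85.875), np.float32(35.975)), (np.float32(253.375), np.float32(86.125), np.float32(35.725)), (np.float32(253.125), np.float32(83.625), np.float32(33.75)), (np.float32(252.125), np.float32(88.375), np.float32(33.225))]
[(np.float32(130.875), np.float32(159.875), np.float32(12.025)), (np.float32(136.875), np.float32(165.125), np.float32(12.375)), (np.float32(130.625), np.float32(157.375), np.float32(12.925)), (np.float32(134.375), np.float32(165.125), np.float32(14.575))]
plane [0.55938291 0.37709608 0.056     ] tri [(array([0.5599202 , 0.37636046, 0.04402938]), np.float64(0.0022547827749571188)), (array([0.55917123, 0.37569453, 0.00187611]), np.float64(0.003660786215177282))]
r 33.189756837523774
greenB (array([0.63956887, 0.44513505, 0.05876539]), np.float64(0.003743192913285903))
```

```bash
python3 - <<'E'
from h import *
to((.559,.3772,.0175),176)
E
```

```text
row [ 8.01 -0.09 18.3 ] [-0.06 -0.06 -0.04] dist mm 200
```

>>> play_rows([
  [[4,-0.1,2,0,0,0,1],[8,-0.1,4,0,0,0,1],[8,-0.1,7,0,0,0,1],[8,-0.1,10,0,0,0,1],[8,-0.1,13,0,0,0,1],[8,-0.1,15.5,0,0,0,1],[8,-0.1,17.5,0,0,0,1],[8,-0.1,18.2,0,0,0,1],[8,-0.1,18.2,0,0,0,1],[8,-0.1,18.2,0,0,0,0],[8,-0.1,18.2,0,0,0,0],[8,-0.1,18.2,0,0,0,0],[8,-0.1,18.2,0,0,0,0],[8,-0.1,18.2,0,0,0,0],[8,-0.1,18.2,0,0,0,0],[8,-0.1,18.2,0,0,0,0],[8,-0.1,18.2,0,0,0,0]],
])

```text
clock: 22.02
tool_pos: [0.5598, 0.3785, 0.0204]
orientation: [180.0, 0.1, 176.0]
force: [-1.0, -2.3, 6.3]
opening: 0.0588
gripper_force: 30.0
```

```bash
python3 - <<'E'
from h import *
s=snap("wrist","w13")
base(s,(.559,.3772),.03,.039)
to((.559,.3772,.16),176);to((.56,.118,.16),176)
E
```

```text
blob area 8182.5 u [251.9 277. ] d 15.5 half-width r mm 75.2 base [0.6071 0.3754]
row [  0.06  -0.12 -13.96] [0.04 0.05 0.01] dist mm 140
row [ -1.84 -25.97 -13.97] [0.04 0.05 0.01] dist mm 296
```

>>> play_rows([
  [[0,0,-4,0,0,0,0],[0,0,-8,0,0,0,0],[0,0,-12,0,0,0,0],[0,-2,-14,0,0,0,0],[-1,-26,-14,0,0,0,0],[-1,-26,-14,0,0,0,0],[-1,-26,-14,0,0,0,0],[-1,-26,-14,0,0,0,0],[-1,-26,-14,0,0,0,0],[-1,-26,-14,0,0,0,0],[-1,-26,-14,0,0,0,0],[-1,-26,-14,0,0,0,0],[-1,-26,-14,0,0,0,0]],
])

```text
clock: 23.15
tool_pos: [0.5514, 0.1181, 0.1595]
orientation: [180.0, 0.0, 175.9]
force: [0.4, 1.0, -1.6]
opening: 0.0587
gripper_force: 30.0
```

```bash
python3 - <<'E'
from h import *
from plant import get_obs
o=get_obs();print(o["clock"],np.round(o["tool_pos"],4),np.round(o["orientation"],2),o["opening"],o["gripper_force"])
s=snap("wrist","w14");wood,_,_=masks(s["frame"]);print(proj(s,(.456,.118,.024)))
for c,h in blobs(wood,1000):
    print(h,cen(c),cv2.contourArea(c),cv2.minAreaRect(np.array([[plane(s,q[0],.024)[:2]*1000] for q in c],np.float32)))
cv2.imwrite("pics/w14b.png",s["frame"][:,:,::-1])
E
```

```text
23.15 [0.5514 0.1181 0.1595] [1.7998e+02 2.0000e-02 1.7594e+02] 0.05872249778587985 29.99986005888786
[243.86164813  64.94981004]
False [351.96466352 319.43835246] 3702.5 ((689.9577026367188, 185.6400909423828), (354.0957946777344, 25.658266067504883), 85.88893127441406)
False [246.26853083  64.57667766] 17291.0 ((454.8390808105469, 121.30075073242188), (107.06745910644531, 107.30305480957031), 16.591257095336914)
True [248.27515924  63.16587807] 5495.0 ((455.9853515625, 121.50293731689453), (65.41585540771484, 65.0765609741211), 43.69188690185547)
```

View pics/w14b.png

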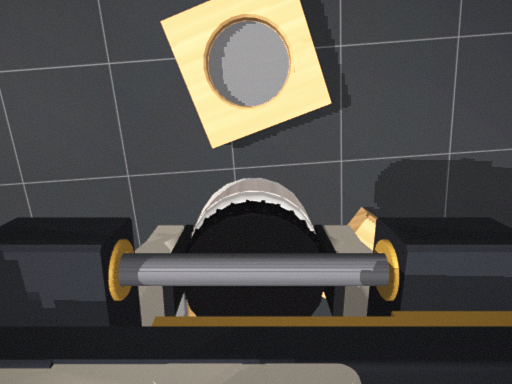

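The jar is held at (253,190) and its holder's recess is at (248,63). I check the jar's offset in the grip and lower.

```bash
python3 - <<'E'
from h import *
s=load("w14");p=plane(s,(253,179),.1391);print("near edge",p,"jar x-TCP x",p[0]+.03-.5514,"y mid",plane(s,(253,200),.1391)[1])
for z in (.042,.0304): to((.4553,.1203,z),176)
E
```

```text
near edge [0.52301326 0.12056215 0.1391    ] jar x-TCP x 0.0016132596447464564 y mid 0.11973451838660823
row [ 9.6  -0.51 11.74] [ 0.02  0.01 -0.01] dist mm 152
row [ 9.6  -0.51 12.9 ] [ 0.02  0.01 -0.01] dist mm 161
```

>>> play_rows([
  [[4,-0.3,0,0,0,0,0],[8,-0.5,0,0,0,0,0],[9.6,-0.5,2,0,0,0,0],[9.6,-0.5,5,0,0,0,0],[9.6,-0.5,8,0,0,0,0],[9.6,-0.5,10,0,0,0,0],[9.6,-0.5,10.8,0,0,0,0],[9.6,-0.5,10.8,0,0,0,0],[9.6,-0.5,11.3,0,0,0,0],[9.6,-0.5,11.7,0,0,0,0],[9.6,-0.5,12,0,0,0,0],[9.6,-0.5,12,0,0,0,0]],
])

```text
clock: 24.2
tool_pos: [0.4554, 0.12, 0.0395]
orientation: [180.0, 0.0, 176.0]
force: [0.2, 0.5, -1.0]
opening: 0.0589
gripper_force: 30.0
```

```bash
python3 - <<'E'
from h import *
from plant import get_obs
o=get_obs();print(np.round(o["tool_pos"],4),np.round(o["orientation"],2),np.round(o["force"],1))
to((.4553,.1203,.0304),176)
E
```

```text
[0.4554 0.12   0.0395] [1.7998e+02 2.0000e-02 1.7598e+02] [ 0.2  0.5 -1. ]
row [0.01 0.03 0.91] [ 0.02  0.02 -0.02] dist mm 9
```

>>> play_rows([
  [[0,0,0.3,0,0,0,0],[0,0,0.6,0,0,0,0],[0,0,0.75,0,0,0,0],[0,0,0.85,0,0,0,0],[0,0,0.92,0,0,0,0],[0,0,0.97,0,0,0,0],[0,0,0.97,0,0,0,0]],
])

```text
clock: 24.78
tool_pos: [0.4551, 0.1197, 0.0303]
orientation: [-180.0, 0.0, 176.0]
force: [-3.8, -0.4, 9.1]
opening: 0.0592
gripper_force: 30.0
```

>>> play_rows([
  [[0,0,-0.05,0,0,0,1],[0,0,-0.05,0,0,0,1],[0,0,-0.05,0,0,0,1],[0,0,-0.05,0,0,0,1],[0,0,-0.05,0,0,0,1],[0,0,-0.05,0,0,0,1],[0,0,-2,0,0,0,1],[0,0,-6,0,0,0,1],[0,0,-10,0,0,0,1],[0,0,-14,0,0,0,1],[-4,0,-17,0,0,0,1],[-8,0,-17,0,0,0,1],[-10,0,-17,0,0,0,1],[-10,0,-17,0,0,0,1]],
])

```text
clock: 25.95
tool_pos: [0.5591, 0.1129, 0.1998]
orientation: [180.0, 0.1, 175.9]
force: [0.7, 0.6, -0.2]
opening: 0.0878
gripper_force: 0.0
```

```bash
python3 - <<'E'
from h import *
from plant import get_obs
o=get_obs();print(o["clock"],np.round(o["tool_pos"],4),o["opening"])
s=snap("wrist","w15");c=snap("scene","s15")
m=np.zeros((384,800,3),np.uint8);m[:360,:480]=cv2.resize(c["frame"],(480,360));m[:240,480:]=cv2.resize(s["frame"],(320,240));cv2.imwrite("pics/m15.png",m[:,:,::-1])
E
```

```text
25.95 [0.5591 0.1129 0.1998] 0.08783986417256844
```

View pics/m15.png

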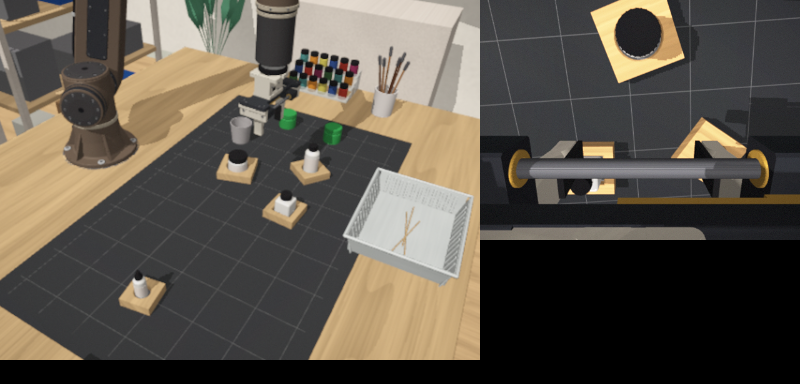

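All four bottles stand upright in their holders: jar (237,160), tall (311,160), square (285,205), slim (141,288). The cup at (241,130) and both greens are where they were. I hand it in.

```bash
python3 -c "from plant import close_job; print(close_job())"
```

```text
the job is handed in; nothing more can be done
None
```

All four bottles stand upright on the recess floors of their matching holders, the steel cup and the green look-alikes were left alone, and I handed the job in at about 26 s of the 102 s allowed; no verdict came back.

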